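# Bring the star under the bench magnifier

## Task

Bring the five-pointed star under the magnifier for inspection, pushing with your fingertips only. First turn the four-armed wheel by pushing on one of its arms until the cup with the star stands right at the fixed pointer, and leave it there; then push the magnifier's arm round until its lens is centred above the star, and let go. Do not pick up or touch the badges in the cups, and leave everything else on the table where it lies.

Things in the scene. Friction and masses are not known exactly. Their poses are not given: they have to be found in the camera images.
- star: the five-pointed brass star, 60 mm across, 4 to 7 mm thick, lying loose in one of the four cups of the wheel; origin at the centre of its underside. Not to be touched
- wheel_hub (a point): on the wheel's vertical axis, at the top of its hub, 70 mm above the table. The wheel lies level: an aluminium hub 44 mm across and four straight arms at right angles, each ending in a black cup (72 mm across, from 42 to 58 mm above the table, centre 120 mm from the axis). Each arm is bare from 22 to 84 mm from the axis, 14 mm wide, from 43 to 55 mm above the table
- stand: the wheel's fixed steel stand; origin on the table under the wheel's axis, its y axis runs to the pointer. A foot 110 mm across, under 16 mm high (spindle 32 mm thick above it), and a flat bar 6 mm high running out to the pointer; otherwise the space under and between the wheel's arms is empty
- station (a point): the place where the star has to stand: the centre of a cup that is exactly at the fixed pointer, 120 mm from the wheel's axis, 50 mm above the table. The pointer is a steel cone, 52 mm above the table, aimed at the wheel's axis from outside the cups, on a small post (197 mm from the axis, 59 mm high)
- wheel (a joint): turn of the wheel since the start, rad, counter-clockwise seen from above positive; it turns endlessly both ways, with light friction (about 0.1 N m) and stays where it is left
- lens (a point): centre of the magnifier's round lens, 159 mm above the table; the white lens ring is 110 mm across, from 150 to 168 mm above the table; 220 mm from mag_pivot
- mag_pivot (a point): on the vertical axis of the magnifier's swinging arm, 166 mm above the table. The arm is a straight white bar from the pivot to the lens ring, 14 mm wide, 152 to 166 mm above the table, bare from 17 to 165 mm from the pivot; the pivot cap is 34 mm across, its top 175 mm above the table
- mag_foot: the magnifier's fixed white foot, 124 mm across and 30 mm high, with a column 24 mm thick up to the pivot; origin at the centre of its underside
- magnifier (a joint): swing of the magnifier's arm, rad: 0 = lens centred above the station, positive = swung away from the wheel (clockwise seen from above); limits -0.6 and 1.7, no stop at 0; friction about 0.25 N m, it stays where it is left
- disc: plain round brass medal, 59 mm across, about 4 mm thick, loose in another cup of the wheel; origin at the centre of its underside. Not to be touched
- bar_pin: straight brass bar, 58 x 16 mm, about 4 mm thick, loose in another cup of the wheel; origin at the centre of its underside. Not to be touched
- cross: brass cross, 58 mm across, about 4 mm thick, loose in another cup of the wheel; origin at the centre of its underside. Not to be touched
- jar: bystander: small closed jar, 44 mm across, 50 mm tall; loose, to be left alone
- tape: bystander: roll of tape lying flat, 72 mm across, 19 mm tall; loose, to be left alone
- marker: bystander: black marker pen, 13 mm thick, 130 mm long; loose, to be left alone
- screwdriver: bystander: yellow-handled screwdriver, 170 mm long; loose, to be left alone
- scissors: bystander: orange-handled scissors, about 145 mm long; loose, to be left alone
- clip_box: bystander: cardboard box 90 x 60 x 30 mm; loose, to be left alone

How it is judged:
On the way, in this order (a step that is already met when the one before it is completed fails the run):
1. the cup with the star stands at the pointer, the wheel at rest, and the magnifier is still swung aside (horizontal distance between star and station below 0.015 m and velocity of joint wheel between -0.05 and 0.05 rad/s and value of joint magnifier above 0.35 rad), for 0.3 s.
2. the lens is above the star (horizontal distance between star and station below 0.015 m and horizontal distance between lens and station below 0.018 m), for 0.2 s.
At the end, for the whole second after the job is handed in: The star lies in its cup within 15 mm of the station at the pointer, the lens centre is within 18 mm of the station and 22 mm of the star (seen from above), wheel and magnifier are at rest, and badges and bystanders are undisturbed (all of step 2 and horizontal distance between lens and star below 0.022 m and velocity of joint wheel between -0.05 and 0.05 rad/s and velocity of joint magnifier between -0.05 and 0.05 rad/s and height (world z) of star between 0.042 and 0.05 m); the robot touches nothing.
It fails at once if the star or another badge is lifted or comes out of its cup (height (world z) of any of star, disc, bar_pin, cross above 0.058 m or height (world z) of any of star, disc, bar_pin, cross below 0.034 m).
It fails at once if the robot's fingers touch a badge (contact force between any of star, disc, bar_pin, cross and the fingers above 0.3 N).
It fails at once if a bystander is knocked or moved by more than 20 mm (distance of any of jar, tape, marker, screwdriver, scissors, clip_box from where it was at the start of the episode above 0.02 m).
It also fails if it takes over 61 s, if anything falls off the work surface, if the arm or the gripper's body presses on something with over 40 N, if the wrist force passes 120 N, or if a joint passes its speed limit or range.

## Robot

A 7-joint arm with a two-finger parallel gripper is mounted at the origin on the work surface. World frame = base frame: x ahead of the robot, y to its left, z up, the work surface at z = 0. Lengths are in m, angles in rad, forces in N, time in s.
With the tool pointing down it reaches from about 0.4 to 0.85 m from the base axis. Payload 10.4 kg.
Tool frame: the origin (TCP) lies on the centre line of the jaws, within the pads' length; the fingertips stand 25 mm ahead of it and the grasp point (between the pads) lies 6 mm ahead of it (arm.nose_length is the distance from the TCP to the fingertips, in m); z points along the fingers, y is the line along which they close (so a half turn about z gives the same grasp; the last joint's range is limited). The gripper opens to 87 mm and grips with 3 to 60 N. Pads are 19 mm wide; open, the fingers measure 117 mm over their backs; the gripper's body (75 mm by 190 mm) begins 51 mm behind the grasp point.
Start: joints at [1.165, 0.332, -0.065, 1.46, 0.022, 1.35, -0.088], TCP at [0.233, -0.58, 0.248] pointing down, gripper open.
Joint ranges: [-2.6, 2.6], [-0.5, 2.12], [-1.47, 1.34], [0.16, 2.42], [-1.27, 4.41], [0.06, 2.06], [-2.6, 2.6]. Speed limits (rad/s): [2.22, 2.22, 2.79, 2.79, 3.14, 3.14, 3.14].

## Interface

Orientations are given as a unit quaternion [x, y, z, w].
In Python, from station import arm gives the robot as it stands. The module is installed in compiled form; this text tells all that it offers. Calls block until the motion is done:
- arm.move_pose(position, orientation): joint-space move of the TCP to a pose.
- arm.move_linear(position, vel=0.15, rot=None, max_force=None): straight line of the TCP; rot=None keeps the orientation; vel is the mean speed in m/s. With max_force (N) it stops when the force on the tool has changed by that much, and returns True; else False.
- arm.move_joints(angles): joint-space move.
- arm.release() and arm.close_gripper(force=None): open the fingers fully, or close them until they stop; force is the grip in N (None keeps the last).
- arm.wait(seconds).
- arm.ik(position, orientation): joint angles nearest the present ones, or None.
- arm.sense(): the state.
- arm.grab_frame(name): name is "scene" or "top" or "wrist"; returns the picture (420x560x3 uint8, red, green, blue); there is no depth.
- arm.camera_model(name): a dict with "intrinsics" (3x3 intrinsics, pixels), "k1" (the pictures are not rectified: a ray, as slopes to the right and down, at radius r is drawn at 1 + k1 r^2 times it, then the intrinsics apply), "R" (3x3) and "t" (3): a world point X has camera coordinates R X + t; the wrist camera has in their place "tool_from_camera" (4x4, takes a point from camera to tool coordinates, whose origin is the TCP and whose axes are the flange's). Camera axes: x right, y down, z forward; pixel columns grow to the right and rows downward; lengths in m; the calibration is good to about 2 mm. A picture is of the moment at which its call begins: read the wrist's pose just before it. camera_model takes no time and is no camera call.
A pose or a line that the arm cannot do raises arm.Unreachable and nothing moves.
- arm.sign_off(): hands the job in; it is judged then, once.
The state is a dict: "time": time; "qpos": joint angles; "joint_vel": joint speeds; "joint_efforts": joint torques, N m; "tool_pos": TCP position; "eef_rot": TCP orientation; "force": force on the tool from outside, world axes, zero at the start; "moment": the same for the moment, N m; "finger_gap": finger opening in m; "finger_force": force on a finger pad.
Only numpy, scipy, OpenCV 4.12 (cv2) and the standard library are available. Lean on these libraries where they do the work, as an engineer would, in place of code of your own. Each camera call takes 0.05 s, during which the arm holds its last target. There are 200 camera calls.

## Working session

There is one attempt and no reset: what is moved stays moved. The work goes in short steps, each a Python script; the robot and the scene stay as the last script left them, time stands still between calls to the robot, and variables do not carry over. Pictures are saved under pics/ and viewed, at most 10 in all, crops included, and the job is handed in when it is done.

```bash
mkdir -p pics; python3 - <<'E'
from station import arm
import cv2
for n in("top","scene"):
    im=arm.grab_frame(n); cv2.imwrite(f"pics/{n}0.png",im[:,:,::-1]); 
    m=arm.camera_model(n); print(n,m)
s=arm.sense(); print(s["time"],s["tool_pos"],s["eef_rot"],arm.nose_length,s["finger_gap"])
E
```

```text
top {'intrinsics': array([[546.13932633,   0.        , 288.74464165],
       [  0.        , 546.13932633, 215.77562907],
       [  0.        ,   0.        ,   1.        ]]), 'k1': 0.0013203565769176332, 'R': array([[ 0.01241606, -0.99988766,  0.0083971 ],
       [-0.98697575, -0.01360187, -0.16029303],
       [ 0.16038924, -0.00629753, -0.98703376]]), 't': array([-0.07013401,  0.5643081 ,  1.85024369])}
scene {'intrinsics': array([[386.5704121 ,   0.        , 278.80445974],
       [  0.        , 386.5704121 , 204.64818053],
       [  0.        ,   0.        ,   1.        ]]), 'k1': -0.011679898258322358, 'R': array([[ 0.85735033,  0.51470906,  0.00499931],
       [ 0.38977013, -0.64283476, -0.65942605],
       [-0.33619884,  0.56730773, -0.75175281]]), 't': array([-0.44687682, -0.1578125 ,  1.48803848])}
0.1 [ 0.23334071 -0.57947193  0.24686274] [ 9.81737774e-01  1.90238158e-01 -1.38262684e-04 -6.06394950e-04] 0.025 0.0866969803043209
```

View pics/top0.png

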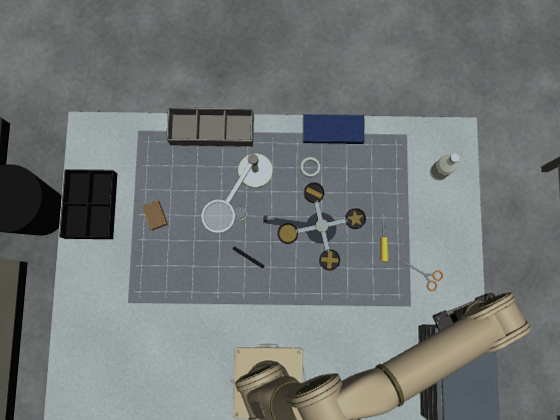

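View pics/scene0.png

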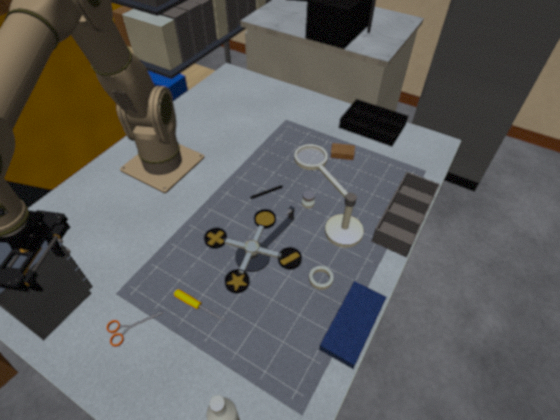

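The top view shows the hub near (322,226), star (355,218), pointer post (265,218), lens (218,216), pivot (253,159) and jar (241,214). The scene view agrees. Next I'll measure from an enlarged crop.

```bash
cat > h.py <<'E'
import numpy as np, cv2
from station import arm
def ray(n,uv):
    m=arm.camera_model(n); K=m["intrinsics"]; R=m["R"]; t=m["t"]
    p=np.array([(uv[0]-K[0,2])/K[0,0],(uv[1]-K[1,2])/K[1,1]]); q=p.copy()
    for _ in range(5): q=p/(1+m["k1"]*(q@q))
    return -R.T@t, R.T@np.array([q[0],q[1],1])
def at(n,uv,z):
    c,d=ray(n,uv); return (c+d*(z-c[2])/d[2])[:2]
E
python3 - <<'E'
from h import *
im=cv2.imread("pics/top0.png")
c=im[145:280,130:420]; cv2.imwrite("pics/crop.png",cv2.resize(c,None,fx=2.75,fy=2.75,interpolation=cv2.INTER_CUBIC))
# cup blobs: black or brass
hsv=cv2.cvtColor(im,cv2.COLOR_BGR2HSV); g=hsv[...,2]
b=((hsv[...,0]>10)&(hsv[...,0]<35)&(hsv[...,1]>100)&(g>60))
m=((g<45)|b).astype(np.uint8)
n,l,s,ce=cv2.connectedComponentsWithStats(m)
for i in range(1,n):
    if s[i,4]>20 and 140<ce[i][0]<410 and 140<ce[i][1]<290: print(s[i],ce[i].round(1),at("top",ce[i],.058).round(4))
E
```

```text
[168 141  85   5 344] [209.8 142.9] [0.8193 0.2185]
[304 141  60   3  86] [334.9 142.1] [ 0.8288 -0.2222]
[305 183  19  20 266] [313.6 192.2] [ 0.6475 -0.1479]
[143 201  24  29 430] [154.6 214.9] [0.5598 0.3993]
[346 209  20  20 187] [355.3 218.1] [ 0.5583 -0.2925]
[278 223  20  21 292] [287.2 232.6] [ 0.5046 -0.0582]
[381 237   7  25 167] [383.9 249.2] [ 0.4519 -0.3895]
[233 247  31  21 111] [248.3 257.1] [0.4187 0.0734]
[320 250  20  20 198] [329.7 260.1] [ 0.4122 -0.2039]
```

View pics/crop.png

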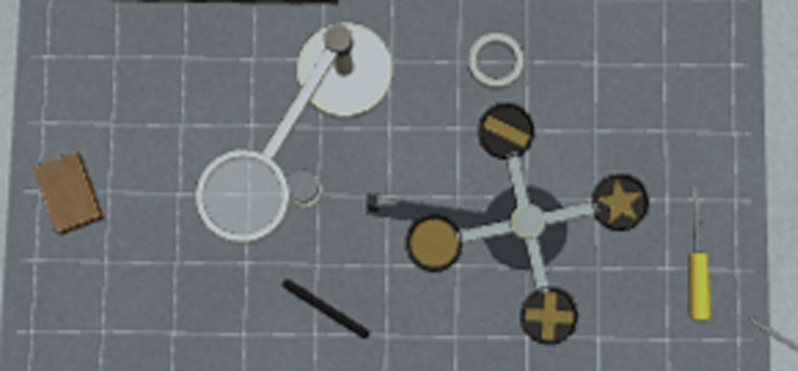

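The crop gives the pointer post at about (265,219), the lens at (218.4,216.3) and the pivot cap at (253,159) in full-image pixels. The star cup is to the right of the hub, almost opposite the pointer.

```bash
python3 - <<'E'
from h import *
hub=np.array([.5307,-.1756])
post=at("top",(265.5,218.8),.055); lens=at("top",(218.4,216.3),.16); piv=at("top",(252.9,158.8),.175)
hubpx=at("top",(130+527/2.75,145+220/2.75),.07)
foot=at("top",(130+345/2.75,145+70/2.75),.02)
print("post",post,np.linalg.norm(post-hub),"lens",lens,"piv",piv,np.linalg.norm(lens-piv),"hub",hubpx,"foot",foot)
print("scene jar/post",at("scene",(291,209),.059), at("scene",(349,199),.175), at("scene",(253,247),.07), at("scene",(311,157),.165))
d=(post-hub)/np.linalg.norm(post-hub); st=hub+.12*d
print("station",st,np.linalg.norm(st-piv))
a=lambda v:np.degrees(np.arctan2(v[1],v[0]))
print("pointer",a(d),"star",a(np.array([.5583,-.2925])-hub),[a(np.array(c)-hub) for c in((.6475,-.1479),(.5046,-.0582),(.4122,-.2039))])
print("mag",a(lens-piv),a(st-piv))
th=lambda yaw:np.array([np.cos(yaw/2),np.sin(yaw/2),0,0])
for yaw in np.radians([-90,-45,0,22,45,90,135]):
  print(np.degrees(yaw),[arm.ik([*p,z],th(yaw)) is not None for p,z in (([.53,-.23],.06),([.53,-.12],.06),([.58,-.17],.06),([.48,-.17],.06),([.62,.12],.165),([.62,.0],.165),([.62,.0],.25))])
E
```

```text
post [0.55200984 0.01738603] 0.1941590031772267 lens [0.54173844 0.16698216] piv [0.73221681 0.05821457] 0.21934538942231535 hub [ 0.53084733 -0.17544002] foot [0.73144852 0.05782823]
scene jar/post [0.56033721 0.01163291] [0.73349866 0.04555497] [ 0.54208585 -0.18440312] [0.54722031 0.16086529]
station [ 0.54387055 -0.05632495] 0.2204395995790135
pointer 83.69883297620696 star -76.71577830217308 [np.float64(13.34164287076794), np.float64(102.53397507741967), np.float64(-166.5682884108799)]
mag 150.27262564894988 -148.69484878794523
-90.0 [True, True, True, True, True, True, False]
-45.0 [True, True, True, True, True, True, True]
0.0 [True, True, True, True, True, True, True]
22.0 [True, True, True, True, True, True, True]
45.0 [True, True, True, True, True, True, True]
90.0 [True, True, True, True, True, True, True]
135.0 [True, True, True, True, True, True, True]
```

The geometry is consistent: the station is 0.2204 m from the pivot, against 0.220 m nominal. The wheel needs about +160.5°. I'll push the cross arm counter-clockwise and stop a little short.

```bash
cat >> h.py <<'E'
hub=np.array([.5307,-.1756]); piv=np.array([.7322,.0582]); Z=.060
th=lambda yaw:np.array([np.cos(yaw/2),np.sin(yaw/2),0,0])
def wpose(phi,v=-16.5,u=52):  # pusher pose in the frame of the arm at angle phi (deg)
    f=np.radians(phi); c,s=np.cos(f),np.sin(f)
    return hub+np.array([c*u-s*v,s*u+c*v])/1000, th(f+np.pi/2)
def say(): 
    s=arm.sense(); print(round(s["time"],2),s["tool_pos"].round(4),np.round(s["force"],1),np.round(s["qpos"],2))
def snap(n,fn): 
    im=arm.grab_frame(n)[:,:,::-1].copy(); cv2.imwrite(fn,im); return im
E
cat > a.py <<'E'
from h import *
arm.close_gripper(20)
p,q=wpose(-166.85-22)
arm.move_pose([*p,.16],q); say()
arm.move_linear([*p,Z],vel=.12); say()
for phi in np.linspace(-166.85-22,-6.35-5,13)[1:]:
    p,q=wpose(phi); arm.move_linear([*p,Z],vel=.06,rot=q)
say(); snap("top","pics/top1.png")
E
python3 a.py; python3 -c "
import cv2;im=cv2.imread('pics/top1.png');cv2.imwrite('pics/c1.png',cv2.resize(im[145:280,130:420],None,fx=2.75,fy=2.75,interpolation=2))"
```

```text
Traceback (most recent call last):
  File "a.py", line 4, in <module>
    arm.move_pose([*p,.16],q); say()
    ~~~~~~~~~~~~~^^^^^^^^^^^^
station.Unreachable: the arm cannot take that pose within its joint ranges
[ WARN:0@0.005] global loadsave.cpp:275 findDecoder imread_('pics/top1.png'): can't open/read file: check file path/integrity
Traceback (most recent call last):
TypeError: 'NoneType' object is not subscriptable
```

```bash
python3 - <<'E'
from h import *
for a0 in (-166.85,-76.85,13.15,103.15):
  for off in (90,180,270,0):
    r="";j=[]
    for phi in np.linspace(a0-22,a0+160,13):
      p,_=wpose(phi); q=th(np.radians(phi+off)); x=arm.ik([*p,Z],q); r+=".X"[x is None]; j.append(99 if x is None else round(float(x[6]),1))
    print(a0,off,r,j, arm.ik([*wpose(a0-22)[0],.14],th(np.radians(a0-22+off))) is not None)
E
```

```text
-166.85 90 ............. [-2.6, -2.3, -2.6, -2.3, -2.0, -1.7, -1.5, -1.2, -1.0, -0.8, -0.5, -0.3, -0.1] False
-166.85 180 ............. [-1.6, -1.3, -1.1, -0.8, -0.5, -0.2, 0.0, 0.3, 0.5, 0.8, 1.0, 1.2, 1.5] True
-166.85 270 ............. [-0.1, 0.2, 0.5, 0.8, 1.0, 1.3, 1.6, 1.8, 1.7, 2.0, 2.2, 2.5, -2.4] True
-166.85 0 ............. [1.4, 1.7, 2.0, 2.0, 2.3, 2.5, -2.4, -2.1, -2.5, -2.2, -2.0, -1.8, -1.6] True
-76.85 90 ............. [-1.5, -1.2, -1.0, -0.8, -0.5, -0.3, -0.1, 0.1, 0.3, 0.6, 0.8, 1.1, 1.4] True
-76.85 180 ............. [0.0, 0.2, 0.5, 0.7, 1.0, 1.2, 1.4, 1.7, 1.6, 1.9, 2.1, 2.4, -2.5] True
-76.85 270 ............. [1.5, 1.8, 2.0, 2.0, 2.2, 2.5, -2.4, -2.2, -2.0, -2.4, -2.2, -1.9, -1.7] True
-76.85 0 ............. [-2.4, -2.1, -2.5, -2.3, -2.0, -1.8, -1.6, -1.4, -1.1, -0.9, -0.7, -0.4, -0.2] True
13.15 90 ............. [-0.1, 0.1, 0.3, 0.6, 0.8, 1.1, 1.3, 1.6, 1.6, 1.9, 2.2, 2.5, -2.5] True
13.15 180 ............. [1.4, 1.7, 1.9, 1.8, 2.1, 2.3, -2.6, -2.3, -2.1, -2.4, -2.2, -1.9, -1.6] True
13.15 270 ............. [-2.5, -2.2, -2.0, -2.4, -2.2, -2.0, -1.7, -1.5, -1.2, -0.9, -0.6, -0.4, -0.1] True
13.15 0 ............. [-1.6, -1.4, -1.2, -0.9, -0.7, -0.5, -0.2, 0.1, 0.3, 0.6, 0.9, 1.2, 1.5] True
103.15 90 ............. [1.3, 1.6, 1.8, 1.8, 2.1, 2.4, -2.6, -2.3, -2.6, -2.3, -2.0, -1.7, -1.5] True
103.15 180 ............. [-2.6, -2.3, -2.1, -2.5, -2.2, -1.9, -1.6, -1.3, -1.0, -0.8, -0.5, -0.2, 0.0] True
103.15 270 ............. [-1.7, -1.5, -1.2, -0.9, -0.7, -0.4, -0.1, 0.2, 0.5, 0.8, 1.1, 1.3, 1.6] True
103.15 0 ............. [-0.2, 0.0, 0.3, 0.6, 0.9, 1.2, 1.5, 1.7, 1.7, 2.0, 2.3, 2.6, -2.4] True
```

The disc arm with yaw offset 270° gives a smooth joint path, so I'll use that one.

```bash
sed -i 's/th(f+np.pi\/2)/th(f+1.5*np.pi)/' h.py; sed -i 's/-166.85/103.15/g; s/-6.35-5/263.65-5/' a.py
python3 a.py; python3 -c "
import cv2;im=cv2.imread('pics/top1.png');cv2.imwrite('pics/c1.png',cv2.resize(im[145:280,130:420],None,fx=2.75,fy=2.75,interpolation=2))"
```

```text
3.87 [ 0.5549 -0.1279  0.1601] [-0.2 -0.1 -0.3] [ 0.52  0.31 -0.45  1.7   0.14  1.16 -1.69]
4.85 [ 0.5556 -0.1269  0.0608] [0.  0.3 0.3] [ 0.5   0.43 -0.42  1.79  0.21  0.97 -1.74]
9.75 [ 0.5041 -0.2227  0.0599] [ 0.1 -0.5 -0.5] [ 1.1   0.54 -0.94  1.81  0.5   1.04  1.34]
```

View pics/c1.png

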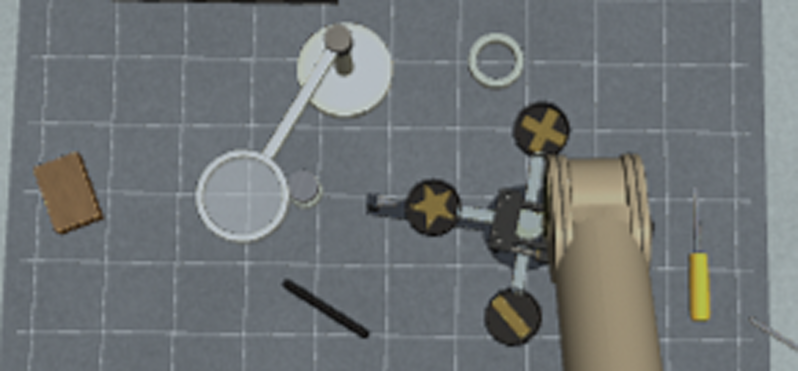

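The star cup is now near crop (433,208), slightly short of the pointer line. I'll measure its angle.

```bash
cat >> h.py <<'E'
def cups(im):
    hsv=cv2.cvtColor(im,cv2.COLOR_BGR2HSV); g=hsv[...,2]
    b=((hsv[...,0]>10)&(hsv[...,0]<35)&(hsv[...,1]>100)&(g>60))
    m=cv2.morphologyEx(((g<45)|b).astype(np.uint8),cv2.MORPH_OPEN,np.ones((5,5),np.uint8))
    n,l,s,ce=cv2.connectedComponentsWithStats(m)
    for i in range(1,n):
        v=at("top",ce[i],.058)-hub
        if .105<np.hypot(*v)<.135: print("cup",s[i],np.hypot(*v).round(4),np.degrees(np.arctan2(v[1],v[0])).round(2))
E
python3 -c "
from h import *
for f in ('top0','top1'): cups(cv2.imread(f'pics/{f}.png'))"
```

```text
cup [305 189   9  13  87] 0.1145 21.83
cup [316 192   6   5  30] 0.111 5.45
cup [352 215   7   8  55] 0.1188 -77.4
cup [278 225  18  17 242] 0.1209 103.15
cup [321 257   5   5  25] 0.1152 -177.2
cup [327 257  11  10  80] 0.1258 -164.74
cup [324 190   7   6  42] 0.1178 -9.27
cup [280 216  12  12  95] 0.1235 83.67
cup [315 259   5   5  25] 0.1231 173.09
```

```bash
sed -i 's/m=cv2.morphologyEx(\(.*\),cv2.MORPH_OPEN.*/m=\1/' h.py
python3 -c "
from h import *
for f in ('top0','top1'): cups(cv2.imread(f'pics/{f}.png'))"
```

```text
cup [305 183  19  20 266] 0.12 13.35
cup [346 209  20  20 187] 0.1201 -76.7
cup [278 223  20  21 292] 0.1202 102.54
cup [320 250  20  20 198] 0.1218 -166.55
cup [317 183  20  20 248] 0.1204 -8.36
cup [277 211  20  20 269] 0.1211 82.09
cup [307 250  20  21 149] 0.1211 171.97
```

The star is at 81.9° and the target is 83.7°, which is about 4 mm short. I'll nudge it slowly, measuring as I go.

```bash
python3 - <<'E'
from h import *
for phi in (260.4,):
    p,q=wpose(phi); arm.move_linear([*p,Z],vel=.01,rot=q); arm.wait(.1)
    say(); cups(snap("top","pics/top2.png"))
E
```

```text
10.22 [ 0.5057 -0.224   0.06  ] [-0.5  0.7  0.3] [ 1.1   0.55 -0.94  1.81  0.51  1.05  1.37]
cup [317 183  20  20 250] 0.12 -8.21
cup [277 211  20  20 266] 0.1208 81.98
cup [307 250  20  21 149] 0.1211 172.03
cup [307 260   1   4   4] 0.1336 158.55
```

```bash
python3 - <<'E'
from h import *
for phi in (262,263.4):
    p,q=wpose(phi); arm.move_linear([*p,Z],vel=.01,rot=q); arm.wait(.1)
    say(); cups(snap("top","pics/top3.png"))
p,q=wpose(258); arm.move_linear([*p,Z],vel=.06)
arm.move_linear([*p,.26],vel=.2); arm.wait(.3)
say(); cups(snap("top","pics/top4.png"))
# magnifier pusher path check: bar at angle a (deg), pusher on its +y side
for off in (0,90,180,270):
  r=[];
  for a in np.linspace(140,211.3,8):
    f=np.radians(a); u=np.array([np.cos(f),np.sin(f)]); n=np.array([u[1],-u[0]])
    x=arm.ik([*(piv+.125*u+.0165*n),.165],th(f+np.radians(off))); r.append(None if x is None else round(float(x[6]),1))
  print(off,n,r)
E
```

```text
10.67 [ 0.507  -0.2248  0.0599] [-2.2 -0.4  0.4] [ 1.1   0.55 -0.95  1.81  0.51  1.05  1.39]
cup [316 183  20  19 250] 0.1202 -6.74
cup [277 212  20  20 269] 0.1213 83.59
cup [309 251  19  20 150] 0.122 173.77
cup [308 259   1   2   2] 0.126 158.83
cup [308 262   1   1   1] 0.1339 160.17
11.1 [ 0.5084 -0.2254  0.06  ] [-1.3  1.1 -0.2] [ 1.1   0.56 -0.95  1.8   0.52  1.05  1.42]
cup [315 182  20  20 253] 0.1209 -5.15
cup [277 213  20  20 268] 0.1212 85.05
cup [309 251  20  18 128] 0.1169 175.99
cup [309 261   1   2   2] 0.1311 161.3
12.85 [ 0.5036 -0.223   0.2596] [0.4 0.  1. ] [ 1.23  0.34 -1.09  1.6   0.3   1.39  1.57]
cup [315 182  20  20 262] 0.1206 -5.06
cup [277 213  20  20 273] 0.121 85.08
cup [309 251  20  18 135] 0.1166 175.8
cup [309 261   1   2   2] 0.1311 161.3
0 [-0.51951911  0.85445883] [0.2, 0.4, 0.6, 0.8, 1.0, 1.2, 1.4, 1.6]
90 [-0.51951911  0.85445883] [1.8, 2.0, 2.1, 2.3, 2.5, -2.6, -2.4, -2.2]
180 [-0.51951911  0.85445883] [-2.1, -1.9, -1.7, -1.5, -1.9, -1.7, -1.5, -1.3]
270 [-0.51951911  0.85445883] [-1.2, -1.0, -0.9, -0.7, -0.4, -0.2, -0.0, 0.2]
```

The wheel is at about 85.0°, within roughly 3 mm of the station, and at rest. Next I'll push the magnifier bar from its +y side and stop about 3° short.

```bash
cat >> h.py <<'E'
def mpose(a,v=.0165,r=.125):
    f=np.radians(a); u=np.array([np.cos(f),np.sin(f)])
    return piv+r*u+v*np.array([u[1],-u[0]]), th(f+1.5*np.pi)
ZM=.165
E
python3 - <<'E'
from h import *
p,q=mpose(150.3-14)
arm.move_pose([*p,.25],q); say()
arm.move_linear([*p,ZM],vel=.1)
for a in np.linspace(150.3-14,211.3-3,10)[1:]:
    p,q=mpose(a); arm.move_linear([*p,ZM],vel=.05,rot=q)
say(); 
p,q=mpose(211.3-8); arm.move_linear([*p,ZM],vel=.06); arm.move_linear([*p,.25],vel=.2)
im=snap("top","pics/top5.png"); say(); cups(im)
cv2.imwrite('pics/c5.png',cv2.resize(im[145:280,130:420],None,fx=2.75,fy=2.75,interpolation=2))
E
```

```text
15.32 [0.6534 0.1558 0.25  ] [ 0.1  0.5 -0.3] [ 0.2   0.54 -0.75  1.29  0.36  1.45 -1.28]
20.82 [0.6142 0.0138 0.1649] [-0.1 -0.   0.5] [ 0.63  0.55 -0.98  1.56  0.47  1.29  0.08]
21.77 [0.6106 0.0236 0.2492] [ 0.6 -0.  -1. ] [ 0.63  0.48 -1.02  1.46  0.41  1.43  0.1 ]
cup [315 182  20  20 264] 0.1205 -5.01
cup [346 220  20  20 285] 0.1196 -95.95
cup [315 251  14  19  85] 0.1217 -179.44
```

View pics/c5.png

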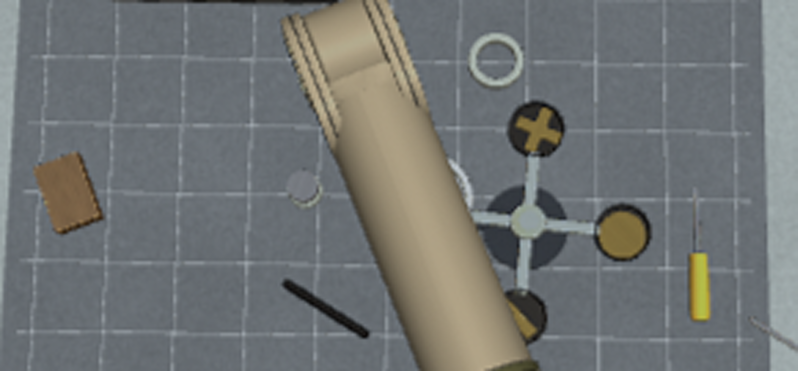

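The arm hides the lens; only the ring's right edge shows, near crop (460,185). I'll move aside and look again.

```bash
python3 - <<'E'
from h import *
p,q=mpose(203.3)
arm.move_linear([.56,.24,.25],vel=.2)
im=snap("top","pics/top6.png"); say(); cups(im)
cv2.imwrite('pics/c6.png',cv2.resize(im[145:280,190:390],None,fx=4,fy=4,interpolation=2))
E
```

```text
23.08 [0.5606 0.2386 0.2498] [-0.7  0.1 -1.2] [ 0.29  0.49 -1.05  1.46  0.43  1.43 -0.28]
cup [315 182  20  20 266] 0.1206 -4.91
cup [346 220  20  20 286] 0.1197 -95.96
cup [309 251  20  18 133] 0.1172 175.98
cup [309 262   1   1   1] 0.1327 161.54
```

View pics/c6.png

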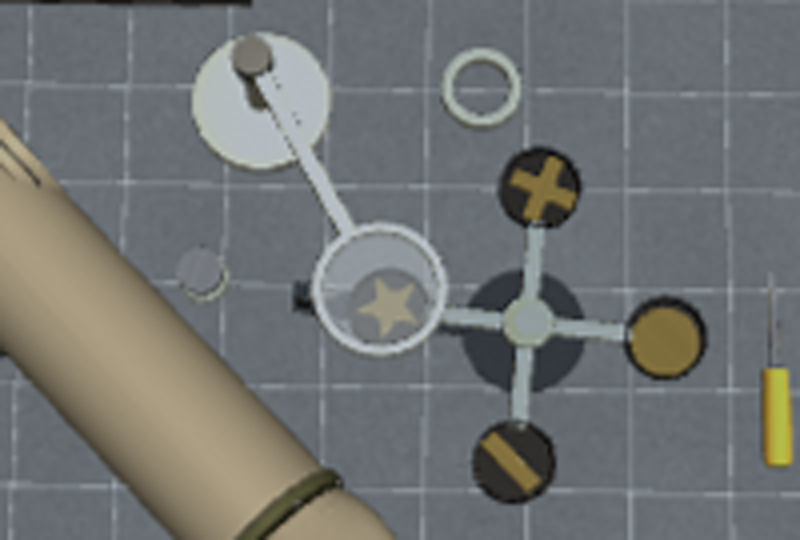

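The ring centre is at crop (379.5,289), full-image (284.6,217). The star is visible through it at (388,304), full-image (287,221).

```bash
python3 - <<'E'
from h import *
L=at("top",(284.5,216.9),.16); S=at("top",(286.7,220.7),.05); st=hub+.12*np.array([np.cos(np.radians(83.7)),np.sin(np.radians(83.7))])
a=lambda v:np.degrees(np.arctan2(v[1],v[0]))%360
print(L,S,st,np.linalg.norm(L-piv),a(L-piv),a(S-piv),a(st-piv),np.linalg.norm(L-S),np.linalg.norm(L-st))
E
```

```text
[ 0.5427218  -0.04822569] [ 0.54714682 -0.05585497] [ 0.54386812 -0.05632469] 0.21732099168141586 209.3219533407252 211.6470298306179 211.3037993389778 0.0088196748595511 0.008179718588071224
```

The lens is 8 mm off, at 209.3° against 211.3°. That is within tolerance, but I'll add one slow nudge to centre it.

```bash
python3 - <<'E'
from h import *
p,q=mpose(203.3)
arm.move_linear([*p,.25],vel=.2,rot=q); arm.move_linear([*p,ZM],vel=.1)
for a,v in ((207.5,.04),(210.6,.012)):
    p,q=mpose(a); arm.move_linear([*p,ZM],vel=v,rot=q)
say(); p,q=mpose(203.3); arm.move_linear([*p,ZM],vel=.05); arm.move_linear([*p,.25],vel=.15)
arm.move_linear([.56,.24,.25],vel=.2)
im=snap("top","pics/top7.png"); say(); cups(im)
cv2.imwrite('pics/c7.png',cv2.resize(im[145:280,190:390],None,fx=4,fy=4,interpolation=2))
E
```

```text
26.44 [0.6163 0.0088 0.165 ] [-0.1  2.4  1.3] [ 0.64  0.56 -0.98  1.55  0.48  1.29  0.12]
28.94 [0.5606 0.2386 0.2498] [-0.4  0.5  0.5] [ 0.29  0.5  -1.06  1.46  0.43  1.44 -0.24]
cup [315 182  20  20 264] 0.1205 -4.99
cup [346 220  20  20 288] 0.1198 -95.9
cup [309 251  20  18 136] 0.1165 175.93
cup [309 261   1   2   2] 0.1311 161.3
```

View pics/c7.png

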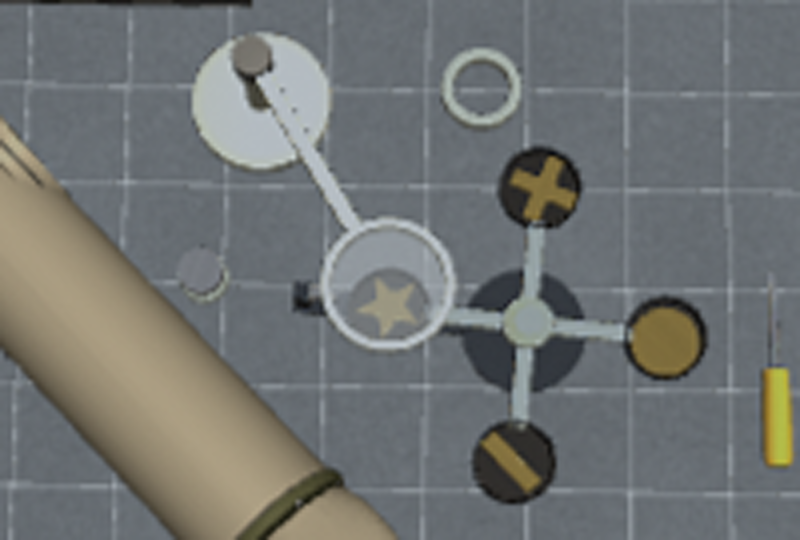

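The ring is now centred at crop (388,284), about 8 mm further round. That puts the lens at about 211.4° against the 211.3° target, and nothing else has moved.

```bash
python3 -c "
from station import arm
print(arm.sign_off())"
```

```text
the job is handed in; nothing more can be done
None
```

The job is handed in (no verdict was returned): by my camera measurements the star's cup stands within about 3 mm of the pointer, the lens is centred above it to within a few millimetres, the robot is clear, and the pictures show nothing else moved.

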